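# Load a slide carrier under the imager's spring clip

## Robot

A 6-joint arm with a two-finger parallel gripper is mounted at the origin on the work surface; the furniture and walls round the work are solid. World frame = base frame: x ahead of the robot, y to its left, z up, the work surface at z = 0. Lengths are in m, angles in rad, forces in N, time in s.
With the tool pointing down it reaches from about 0.2 to 0.875 m from the base axis. Payload 3.4 kg.
Tool frame: the origin (TCP) lies between the finger pads; the fingertips stand 25 mm ahead of it and the grasp point (between the pads) lies 6 mm ahead of it (r.nose_length is the z of the fingertips in the tool frame, in m); z points along the fingers, x is the direction in which the jaws open and shut, and the axes are right-handed (so a half turn about z gives the same grasp; the last joint's range is limited). The gripper opens to 94 mm and grips with 3 to 60 N. Pads are 16 mm wide; open, the fingers measure 119 mm over their backs; the gripper's body (75 mm by 177 mm) begins 78 mm behind the grasp point.
Start: joints at [1.003, 0.276, 1.505, -0, 1.361, -0.121], TCP at [0.248, 0.519, 0.23] pointing down, gripper open.
Joint ranges: [-2.89, 2.89], [-0.75, 2.08], [0.22, 2.7], [-1.18, 4.32], [0.11, 2.71], [-2.7, 2.7]. Speed limits (rad/s): [2.57, 2.57, 3.14, 3.14, 3.14, 3.14].

## Interface

Orientations are given as a unit quaternion [w, x, y, z].
In Python, from plant import r, gripper_to, inverse_kinematics, vision, models, telemetry gives the robot as it stands. Calls block until the motion is done:
- r.move_to(position, orientation): joint-space move of the TCP to a pose.
- r.move_l(position, rot=None, vel=0.15, guard=None): straight line of the TCP; rot=None keeps the orientation; vel is the mean speed in m/s. With guard (N) it stops when the force on the tool has changed by that much, and returns True; else False.
- r.movej(angles): joint-space move.
- gripper_to(opening, f_grip=None): finger opening in m; f_grip is the grip in N (None keeps the last); returns when the fingers have stopped.
- r.hold(seconds).
- inverse_kinematics(position, orientation): joint angles nearest the present ones, or None.
- vision.snapshot(name): name is "side" or "top"; returns the picture (420x560x3 uint8, red, green, blue); there is no depth.
- vision.get_calibration(name): a dict with "fx", "fy", "cx", "cy" (pixels), "position" and "orientation" of the camera in the world. Camera axes: x right, y down, z forward; pixel columns grow to the right and rows downward; lengths in m; the calibration is good to about 2 mm. A picture is of the moment at which its call begins. get_calibration takes no time and is no camera call.
A pose or a line that the arm cannot do raises r.PlanningError and nothing moves.
- r.sign_off(): hands the job in, once; it reports no verdict.
Trained networks look in the newest picture that a camera, given by its name, has taken for a name from the list of things; names that differ only in an ending like _2 or _b are one class to them, and where a whole thing is asked for, a point or a joint stands for the part that bears it (a point fixed in the world has none). Each returns a list of dicts, best first, with "score" (0 to 1); they miss things now and then, are a little off and sometimes report something else, mostly with a low value. They report only what shows in the picture. A call takes as long as a camera call. They do not tell look-alikes from the thing itself.
- models.boxes_of(thing, camera): "at" ([x, y, z] in m, in world coordinates, good to about 4 mm: the middle of the surface that is visible of it).
- models.regions_of(thing, camera): "pixels" (420x560 bool, what is visible of it).
- models.mark_of(thing, camera): "at" ([x, y, z] in m, in world coordinates, good to about 4 mm: a listed point, or the origin of a listed thing).
Readings, each from a call of its own:
- telemetry.current_t(): time.
- telemetry.current_joints(): joint angles.
- telemetry.current_dq(): joint speeds.
- telemetry.current_joint_efforts(): joint torques, N m.
- telemetry.current_ee_pos(): TCP position.
- telemetry.current_tool_rot(): TCP orientation.
- telemetry.current_wrist_force(): force on the tool from outside, world axes, zero at the start.
- telemetry.current_torque(): the same for the moment, N m.
- telemetry.current_opening(): finger opening in m.
Only numpy, scipy, OpenCV 4.12 (cv2) and the standard library are available. Lean on these libraries where they do the work, as an engineer would, in place of code of your own. Each camera call takes 0.05 s, during which the arm holds its last target. There are 200 camera calls.

## Task

Load the slide carrier into the slide imager: press the clip's long plate down with one fingertip so that its jaw stands open, and while it is held down push the carrier by its upright lip with the other fingertip, in beneath the jaw until it is fully home against the end stop. Keep the clip open until the carrier is home, then let go so that the jaw comes down on the carrier's frame, and move clear. Only press and push: do not lift or tip the carrier, do not touch the glass slide, and leave the things lying round the imager alone.

Things in the scene. Friction and masses are not known exactly. Their poses are not given: they have to be found in the camera images.
- imager: Slide imager, fixed: low white housing 200 x 120 x 46 mm, aluminium deck on top (46 mm above origin), black focus knob on its -y flank. Origin: centre of its underside; x = the direction to push the carrier, y to the left of that, z up. A channel along x on the deck, centred on y = -22 mm between rails 3 mm high and 42 mm apart, leads to a steel end stop 8 mm high, face at x = +80 mm.
- hinge (a point): Middle of the clip's hinge line, which runs along imager x at imager y = +14 mm, 14 mm above the deck. Its barrel and lugs (imager x = -96 to +76 mm, y = +8 to +20 mm) reach 20 mm above the deck: keep the fingertips to either side of them.
- clip (a joint): Spring clip, a steel plate and a jaw on one hinge. 0 = at rest, jaw down and blocking the channel; grows as the press plate goes down; 0.15 = jaw lying on the carrier's frame; jaw well clear of the frame from 0.24; hold it between 0.28 and 0.48; hard stop 0.5 rad. At the plate's middle it takes about 3 N to start and 7 N at the stop; it springs back when let go.
- press_plate (a point): Middle of the top face of the clip's ribbed press plate, 20 mm outside the hinge line (imager y = +34 mm), 17 mm above the deck at rest, about 9 mm at 0.4 rad. The plate is 88 mm long (imager x = -90 to -2 mm) and 27 mm wide (imager y = +17 to +44 mm), level at rest; press it anywhere along its length; a fingertip can slide along it while pressing.
- jaw (a point): Underside of the clip's jaw, 2 mm above the deck at rest: a steel foot 14 mm long (imager x = +50 to +64 mm) over the left edge of the channel (imager y = -5 mm).
- carrier: Slide carrier, loose, about 100 g: dark metal frame 84 x 40 x 5 mm holding one glass slide, lying in the channel (1 mm play each side), front edge short of the jaw. Origin: centre of its underside; x along the push, z up; front edge at x = +42 mm; an upright lip across its near end. Fully home its origin is at x = +38, y = -22, z = 46 mm in the imager's frame.
- lip (a point): Middle of the top edge of the lip's outer (near) face, the face to push on. The lip is 40 mm wide, 4 mm thick and its top is 20 mm above the deck; so a fingertip at the height of the pressed plate (about 9 mm above the deck) meets it with about 11 mm to spare.
- stop (a point): Foot of the end stop's face at the middle of the channel, at deck height: the carrier's front edge meets it when home.
- slide: The glass slide, 75 x 26 x 1 mm, set in the carrier's frame, top just below the frame's; not to be touched. Origin at the centre of its underside.
- oil_bottle: Small brown dropper bottle, 29 mm across, 62 mm tall, standing on the table near the imager. Origin at the centre of its underside. Leave alone.
- lens_tissue: Booklet of lens tissue, 72 x 102 x 9 mm, lying on the table. Origin at the centre of its underside. Leave alone.
- tweezers: Steel tweezers, 122 mm long, 17 mm wide, 8 mm high, lying on the table. Origin at the centre of its underside, y along their length. Leave alone.
Things that resemble listed ones, but are neither listed nor needed, are in the scene too. What is shaped like the carrier but purple is not meant.

How it is judged:
On the way, in this order (a step that is already met when the one before it is completed fails the run):
1. The clip is held open while the front of the carrier goes in beneath its jaw (value of joint clip above 0.23 rad and x of carrier in the frame of imager above 0.013 m), for 0.05 s.
2. The carrier is pushed home against the end stop with the clip still held open (value of joint clip above 0.23 rad and x of carrier in the frame of imager between 0.0355 and 0.045 m), for 0.1 s.
At the end, for the whole second after the job is handed in: The carrier lies flat in the channel, its front edge within 2.5 mm of the end stop, at rest; the clip is let go and its jaw presses on the carrier's frame (clip joint 0.11 to 0.21 rad, at least 1.5 N) (x of carrier in the frame of imager between 0.0355 and 0.045 m and y of carrier in the frame of imager between -0.025 and -0.019 m and z of carrier in the frame of imager between 0.044 and 0.0485 m and value of joint clip between 0.11 and 0.21 rad and contact force between clip and carrier above 1.5 N and linear speed of carrier below 0.01 m/s and angle between carrier's own z axis and vertical below 0.05 rad); the robot touches nothing.
It fails at once if the carrier is lifted or tipped (z of carrier in the frame of imager above 0.054 m or angle between carrier's own z axis and vertical above 0.15 rad).
It fails at once if the robot touches the glass slide (contact force between slide and the fingers above 0.5 N or contact force between slide and the arm above 0.5 N).
It fails at once if the oil bottle, lens tissue or tweezers are moved by more than 15 mm or the bottle is tipped (distance of any of oil_bottle, lens_tissue, tweezers from where it was at the start of the episode above 0.015 m or angle between oil_bottle's own z axis and vertical above 0.3 rad).
It also fails if it takes over 38 s, if anything falls off the work surface, if the arm or the gripper's body presses on something with over 40 N, if the wrist force passes 120 N, or if a joint passes its speed limit or range.

## Working session

There is one attempt and no reset: what is moved stays moved. The work goes in short steps, each a Python script; the robot and the scene stay as the last script left them, time stands still between calls to the robot, and variables do not carry over. Pictures are saved under pics/ and viewed, on a budget of 10 in all, crops included, one or two more only if the job needs it, and the job is handed in when it is done.

```bash
mkdir -p pics; ls; python3 - <<'E'
from plant import r, vision, models, telemetry
import cv2, numpy as np
print(telemetry.current_t())
for c in ("top","side"):
    im=vision.snapshot(c); cv2.imwrite(f"pics/{c}0.png",im[:,:,::-1])
    print(c,vision.get_calibration(c))
    for n in ("imager","hinge","press_plate","jaw","carrier","lip","stop","oil_bottle","lens_tissue","tweezers"):
        print(n,[(round(d["score"],2),np.round(d["at"],4).tolist()) for d in models.mark_of(n,c)][:3])
print(telemetry.current_t(), telemetry.current_opening(), r.nose_length)
E
```

```text
pics
0.0
top {'fx': 431.6202944058352, 'fy': 431.6202944058352, 'cx': 284.42337509959674, 'cy': 214.80999451759678, 'position': array([ 0.26548764, -0.43604149,  1.05800501]), 'orientation': array([ 0.04245299, -0.7020559 ,  0.70964589, -0.04144836])}
imager [(0.7, [0.4162, -0.2432, -0.0009])]
hinge [(0.83, [0.411, -0.2571, 0.0621])]
press_plate [(0.96, [0.4152, -0.2968, 0.0672])]
jaw [(0.69, [0.3968, -0.188, 0.0481])]
carrier [(0.86, [0.3725, -0.7269, 0.0066]), (0.73, [0.4156, -0.2982, 0.0666]), (0.62, [0.4404, -0.2403, 0.0488])]
lip [(0.87, [0.2687, -0.4966, 0.0233]), (0.68, [0.4096, -0.7261, 0.0216]), (0.61, [0.4643, -0.2765, 0.0665])]
stop [(0.95, [0.4026, -0.1635, 0.046])]
oil_bottle [(0.5, [0.3295, -0.432, -0.0024])]
lens_tissue [(0.97, [0.2713, -0.3449, -0.0011])]
tweezers [(0.5, [0.4905, -0.4694, -0.0024])]
side {'fx': 514.7948273610643, 'fy': 514.7948273610643, 'cx': 288.22203779367317, 'cy': 203.59123172697144, 'position': array([ 0.02813847, -1.25485703,  0.74698306]), 'orientation': array([-0.43839063,  0.87413471, -0.19122176,  0.08447724])}
imager [(0.93, [0.4209, -0.2393, 0.0007])]
hinge [(0.85, [0.4129, -0.2573, 0.0618])]
press_plate [(0.97, [0.413, -0.3015, 0.0629])]
jaw [(0.79, [0.3948, -0.1865, 0.0457]), (0.43, [0.4156, -0.2561, 0.0605])]
carrier [(0.86, [0.3714, -0.7253, -0.0014]), (0.82, [0.4422, -0.2417, 0.0457]), (0.77, [0.2786, -0.5398, -0.0037])]
lip [(0.83, [0.4165, -0.7276, 0.0201]), (0.59, [0.4642, -0.2739, 0.0681]), (0.57, [0.2701, -0.4958, 0.0223])]
stop [(0.84, [0.3971, -0.1617, 0.0462]), (0.72, [0.3913, -0.1867, 0.0482])]
oil_bottle [(0.54, [0.3255, -0.432, 0.0001])]
lens_tissue [(0.64, [0.2762, -0.345, 0.0006])]
tweezers [(0.58, [0.4945, -0.4672, -0.0006])]
1.1 0.093986230287517 0.025
```

View pics/top0.png

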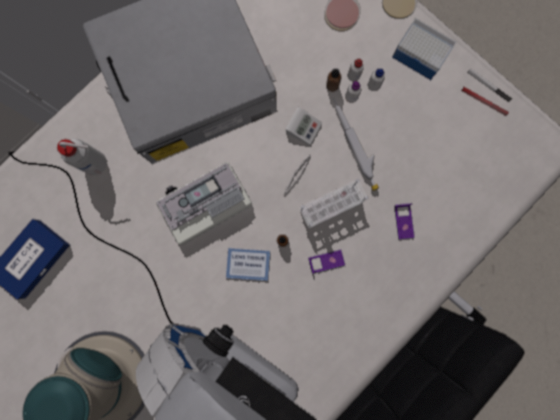

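View pics/side0.png

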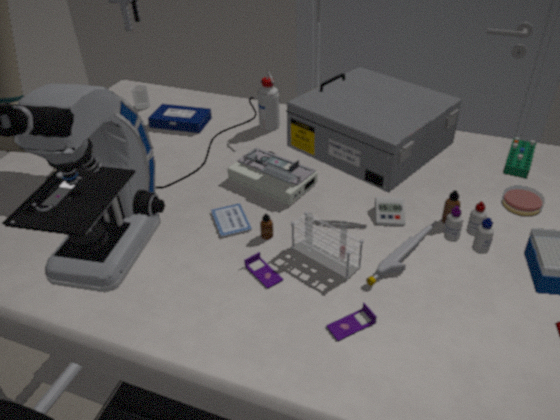

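The top view shows the imager at about (200,205), with its stop end to the left, and the dropper bottle and tissue below it. The grey box lies well beyond its -y flank, and the purple decoys are at (326,262) and (404,221). Next I fit the imager pose from the marks and approach from above.

```bash
cat > h.py <<'E'
from plant import r, gripper_to, inverse_kinematics, vision, models, telemetry
import numpy as np, cv2, json, os
from scipy.spatial.transform import Rotation as R
from scipy.optimize import least_squares
LOC=dict(imager=(0,0),hinge=(-.010,.014),press_plate=(-.046,.034),jaw=(.057,-.005),stop=(.08,-.022))
def fit(obs):  # obs: list of (name, xy)
    f=lambda p:np.concatenate([p[:2]+R.from_euler('z',p[2]).as_matrix()[:2,:2]@LOC[n]-a for n,a in obs])
    s=least_squares(f,[.42,-.24,2.09],loss='soft_l1',f_scale=.004); return s.x,f(s.x).reshape(-1,2)
P=json.load(open('pose.json')) if os.path.exists('pose.json') else None
def w(x,y,tip):  # imager x,y and fingertip height above deck -> TCP world
    c=np.array(P[:2])+R.from_euler('z',P[2]).as_matrix()[:2,:2]@[x,y]
    return [*c,.046+tip+r.nose_length]
def loc(p): return R.from_euler('z',-P[2]).as_matrix()[:2,:2]@(np.array(p)[:2]-P[:2])
def quat(s=1):
    z=P[2]; x=s*np.array([-np.sin(z),np.cos(z),0]); d=np.array([0,0,-1.])
    return R.from_matrix(np.c_[x,np.cross(d,x),d]).as_quat()[[3,0,1,2]]
def st():
    e=telemetry.current_ee_pos(); print('t',round(telemetry.current_t(),2),'loc mm',np.round(loc(e)*1e3,1),'tip mm',round((e[2]-.046-.025)*1e3,2),'F',np.round(telemetry.current_wrist_force(),2),'open',round(telemetry.current_opening()*1e3,1))
E
python3 - <<'E'
from h import *
import h
obs=[("imager",(.4162,-.2432)),("hinge",(.411,-.2571)),("press_plate",(.4152,-.2968)),("jaw",(.3968,-.188)),("stop",(.4026,-.1635)),
("imager",(.4209,-.2393)),("hinge",(.4129,-.2573)),("press_plate",(.413,-.3015)),("jaw",(.3948,-.1865)),("stop",(.3971,-.1617))]
p,res=fit(obs); h.P=p.tolist(); json.dump(h.P,open('pose.json','w'))
print(p,np.degrees(p[2])); print(np.round(res*1e3,1).tolist())
for q in ((.4404,-.2403),(.4422,-.2417),(.4643,-.2765),(.4642,-.2739)): print('carrier/lip loc',loc(q)*1e3)
for s in (1,-1):
    for z in (.25,.02): print(s,z,inverse_kinematics(w(-.074,.0085,z),quat(s)))
E
```

```text
[ 0.41974195 -0.24145213  2.08992331] 119.74378525818248
[[3.5, 1.7], [1.5, 0.0], [-2.2, -1.5], [-1.0, -1.5], [-3.4, 2.4], [-1.2, -2.2], [-0.4, 0.2], [0.0, 3.2], [1.0, -3.0], [2.1, 0.6]]
carrier/lip loc [ -9.24857712 -18.50800795]
carrier/lip loc [-11.357151   -19.37629143]
carrier/lip loc [-52.53664609 -21.29961756]
carrier/lip loc [-50.22957702 -22.50271035]
1 0.25 [-7.31607306e-01  1.93882262e-01  1.39585975e+00 -4.44089210e-16
  1.55185064e+00  1.89085836e+00]
1 0.02 [-7.31607306e-01  3.47638665e-01  1.77590993e+00 -4.44089210e-16
  1.01804406e+00  1.89085836e+00]
-1 0.25 [-7.31607306e-01  1.93882262e-01  1.39585975e+00 -4.44089210e-16
  1.55185064e+00 -1.25073429e+00]
-1 0.02 [-7.31607306e-01  3.47638665e-01  1.77590993e+00 -4.44089210e-16
  1.01804406e+00 -1.25073429e+00]
```

```bash
python3 - <<'E'
from h import *
q=quat(-1)
e=telemetry.current_ee_pos(); r.move_l([e[0],e[1],.40],vel=.3)
r.move_to(w(-.074,.0085,.30),q)
gripper_to(.049)
st()
r.move_l(w(-.074,.0085,.026),vel=.15); r.hold(.2)
st()
for c in("top","side"):
    im=vision.snapshot(c); cv2.imwrite(f'pics/{c}1.png',im[:,:,::-1])
    np.save(f'{c}1.npy',im)
T=cv2.imread('pics/top1.png')[140:260,130:280]; S=cv2.imread('pics/side1.png')[120:240,200:350]
cv2.imwrite('pics/near1.png',np.hstack([cv2.resize(T,(400,320),interpolation=cv2.INTER_CUBIC),cv2.resize(S,(400,320),interpolation=cv2.INTER_CUBIC)]))
E
```

```text
t 5.65 loc mm [-74.    8.5] tip mm 300.01 F [-0.8   0.08 -0.26] open 49.0
t 7.83 loc mm [-74.2   8.4] tip mm 26.46 F [-0.64 -0.15  0.51] open 48.8
```

View pics/near1.png

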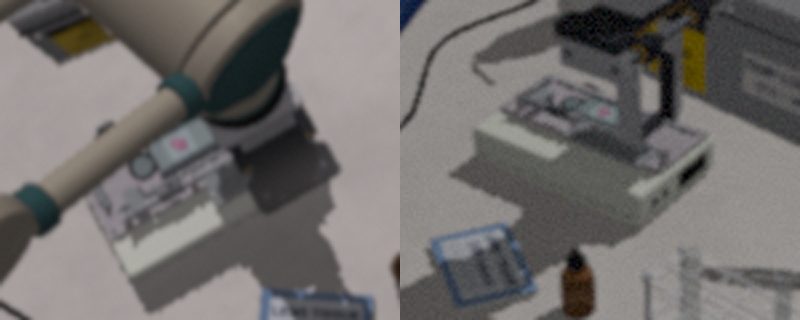

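The near finger stands over the plate (crop about (635,150)), and the far one is behind the lip over the channel's near end. Now a guarded descent; plate contact is expected at about 17 mm.

```bash
python3 - <<'E'
from h import *
print(r.move_l(w(-.074,.0085,.012),vel=.02,guard=2)); st()
z=telemetry.current_ee_pos()[2]-.071
if .0135<z<.0185 or z<.0135:
    for t in (.0115,.0097):
        r.move_l(w(-.074,.0085,t),vel=.03); r.hold(.15); st()
    im=vision.snapshot("side"); cv2.imwrite('pics/s2.png',cv2.resize(im[120:240,200:350,::-1],(800,600)[:2],interpolation=cv2.INTER_CUBIC))
    for n in("jaw","lip","carrier","press_plate"): print(n,[(round(d["score"],2),np.round(np.r_[loc(d["at"]),d["at"][2]-.046]*1e3,1).tolist()) for d in models.mark_of(n,"side")][:3])
E
```

```text
True
t 8.44 loc mm [-74.    8.6] tip mm 16.04 F [-1.13  0.04  4.16] open 48.9
t 8.89 loc mm [-74.1   8.6] tip mm 11.87 F [-1.18 -0.18  4.37] open 49.2
t 9.29 loc mm [-74.1   8.4] tip mm 10.22 F [-0.75  1.07  6.85] open 49.0
jaw [(0.93, [58.6, -7.4, 8.8]), (0.32, [-50.5, -25.1, 21.5])]
lip [(0.87, [-145.3, 261.6, -24.5]), (0.81, [-420.1, 244.5, -27.4]), (0.45, [-52.7, -24.3, 21.8])]
carrier [(0.78, [-189.7, 268.6, -48.7]), (0.68, [-399.0, 283.4, -44.0])]
press_plate [(0.91, [-49.0, 33.3, 12.9])]
```

View pics/s2.png

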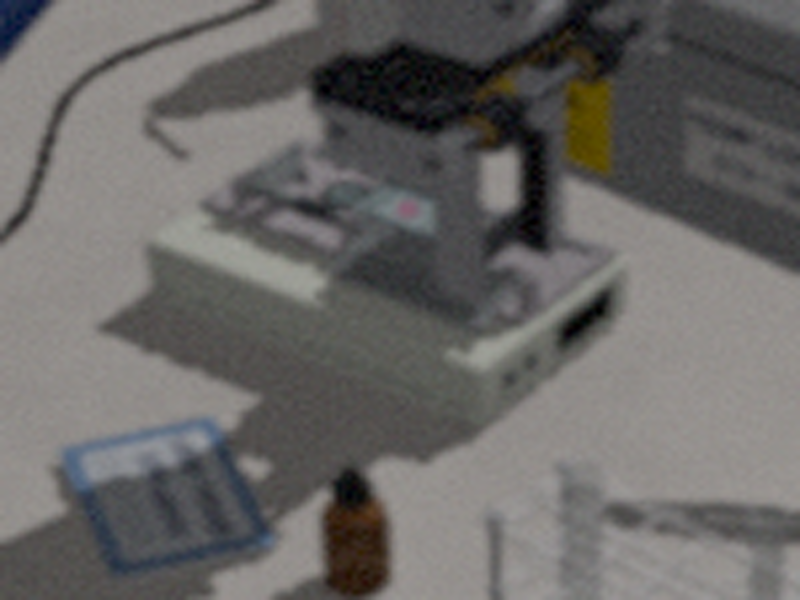

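Contact came at the right height. The jaw is about 8.8 mm up and the force is about 6.3 N, both giving roughly 0.36 rad. Next I push with a guard.

```bash
python3 - <<'E'
from h import *
print(r.move_l(w(-.030,.0085,.0095),vel=.03,guard=8)); st()
print(r.move_l(w(-.003,.0085,.0095),vel=.015,guard=5)); st()
r.hold(.2); st()
im=vision.snapshot("side"); cv2.imwrite('pics/s3.png',cv2.resize(im[120:240,200:350,::-1],(800,600),interpolation=cv2.INTER_CUBIC))
for n in("jaw","lip","carrier","press_plate","stop"): print(n,[(round(d["score"],2),np.round(np.r_[loc(d["at"]),d["at"][2]-.046]*1e3,1).tolist()) for d in models.mark_of(n,"side")][:3])
E
```

```text
False
t 11.16 loc mm [-33.9   8.2] tip mm 10.98 F [ 0.18 -4.19  5.66] open 48.9
True
t 12.57 loc mm [-13.    8.3] tip mm 11.74 F [-0.37  0.91  5.03] open 49.0
t 12.77 loc mm [-13.    8.3] tip mm 11.7 F [-0.59 -1.39  5.23] open 49.3
jaw [(0.86, [61.5, -7.1, 6.6])]
lip [(0.81, [-419.5, 241.3, -24.8]), (0.74, [-146.9, 256.3, -22.7]), (0.47, [-0.6, -23.5, 20.7])]
carrier [(0.79, [-397.6, 285.1, -46.5]), (0.68, [38.4, -23.2, -2.0]), (0.58, [-186.6, 269.6, -46.4])]
press_plate [(0.97, [-46.7, 37.1, 11.8]), (0.7, [-10.6, 12.1, 14.9])]
stop [(0.75, [82.0, -18.4, -2.3])]
```

View pics/s3.png

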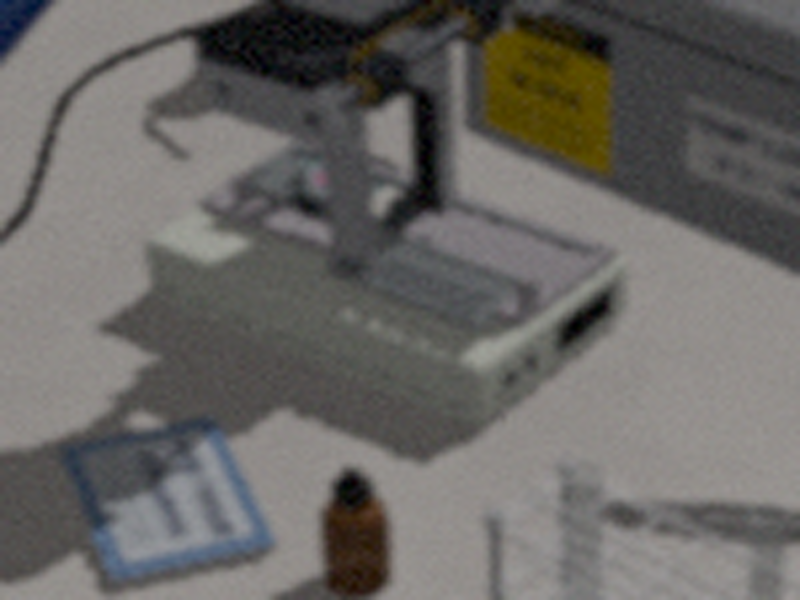

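The carrier seems home, with the tip at -13 mm and the carrier mark at 38 mm. The tip has ridden up to 11.7 mm, though, so I press deeper and push again to be sure the clip is well open with the carrier against the stop.

```bash
python3 - <<'E'
from h import *
r.move_l(w(-.013,.0085,.0085),vel=.02); r.hold(.2); st()
print(r.move_l(w(-.003,.0085,.0075),vel=.012,guard=8)); st(); r.hold(.3); st()
vision.snapshot("side")
for n in("jaw","lip","carrier"): print(n,[(round(d["score"],2),np.round(np.r_[loc(d["at"]),d["at"][2]-.046]*1e3,1).tolist()) for d in models.mark_of(n,"side")][:3])
E
```

```text
t 13.57 loc mm [-13.1   8.1] tip mm 8.91 F [0.28 0.85 6.97] open 48.8
True
t 14.07 loc mm [-12.8   8.2] tip mm 9.73 F [-0.21 -0.44  5.72] open 48.9
t 14.38 loc mm [-12.8   8.2] tip mm 9.8 F [-0.42 -0.23  5.95] open 48.6
jaw [(0.96, [60.2, -6.7, 9.5])]
lip [(0.78, [-421.2, 246.6, -25.4]), (0.75, [-146.5, 260.1, -23.8]), (0.49, [0.5, -22.0, 25.6])]
carrier [(0.72, [-188.0, 268.8, -45.1]), (0.66, [38.2, -20.7, 2.1])]
```

It stopped firmly again after 0.3 mm, with the clip around 0.38 rad open. Now I back off the lip slightly, release straight up and check.

```bash
python3 - <<'E'
from h import *
r.move_l(w(-.018,.0085,.0085),vel=.03); st()
r.move_l(w(-.018,.0085,.020),vel=.03); r.move_l(w(-.018,.0085,.15),vel=.15); st()
r.move_to(w(-.2,.0085,.25),quat(-1)); st()
for c in("side","top"):
    im=vision.snapshot(c); cv2.imwrite(f'pics/{c}4.png',im[:,:,::-1])
    for n in("jaw","carrier","lip","press_plate","stop","oil_bottle","lens_tissue","tweezers"): print(c,n,[(round(d["score"],2),np.round(np.r_[loc(d["at"]),d["at"][2]-.046]*1e3,1).tolist()) for d in models.mark_of(n,c)][:3])
T=cv2.imread('pics/top4.png')[140:260,130:280]; S=cv2.imread('pics/side4.png')[120:240,200:350]
cv2.imwrite('pics/near4.png',np.hstack([cv2.resize(T,(400,320),interpolation=cv2.INTER_CUBIC),cv2.resize(S,(400,320),interpolation=cv2.INTER_CUBIC)]))
E
```

```text
t 14.9 loc mm [-16.2   9.1] tip mm 8.13 F [-1.16  1.39  6.32] open 49.0
t 16.45 loc mm [-17.3   8.7] tip mm 149.06 F [ 0.15  0.17 -0.29] open 49.0
t 17.29 loc mm [-198.8    8.5] tip mm 248.44 F [-0.61 -0.12 -0.58] open 49.1
side jaw [(0.71, [59.8, -4.7, 2.2])]
side carrier [(0.9, [-186.8, 269.4, -47.1]), (0.66, [37.9, -19.0, 0.1]), (0.57, [-400.3, 279.9, -44.5])]
side lip [(0.85, [-146.8, 258.0, -23.3]), (0.65, [2.0, -21.7, 22.2]), (0.61, [-420.4, 244.6, -25.7])]
side press_plate [(0.8, [-51.4, 38.7, 16.3])]
side stop [(0.91, [81.6, -17.4, -0.1])]
side oil_bottle [(0.64, [-117.6, 175.4, -45.9]), (0.56, [-16.8, 176.7, -45.8]), (0.34, [40.1, -20.1, -2.6])]
side lens_tissue [(0.65, [-17.8, 179.2, -45.2]), (0.36, [-8.2, 12.5, 16.9])]
side tweezers [(0.77, [-233.1, 49.1, -45.7])]
top jaw [(0.7, [59.1, -2.5, 5.2]), (0.69, [-0.4, 0.8, -44.7])]
top carrier [(0.83, [38.5, -21.7, 2.3]), (0.79, [-186.2, 273.2, -47.2]), (0.56, [-401.2, 285.2, -42.9])]
top lip [(0.91, [-413.4, 249.9, -25.5]), (0.85, [-4.1, -21.7, 21.2])]
top press_plate [(0.74, [-45.6, 31.2, 17.5])]
top stop [(0.87, [76.5, -24.8, 0.5])]
top oil_bottle []
top lens_tissue [(0.58, [-14.4, 177.7, -44.3])]
top tweezers [(0.44, [-231.7, 49.3, -48.4]), (0.33, [-13.6, 177.8, -45.5])]
```

View pics/near4.png

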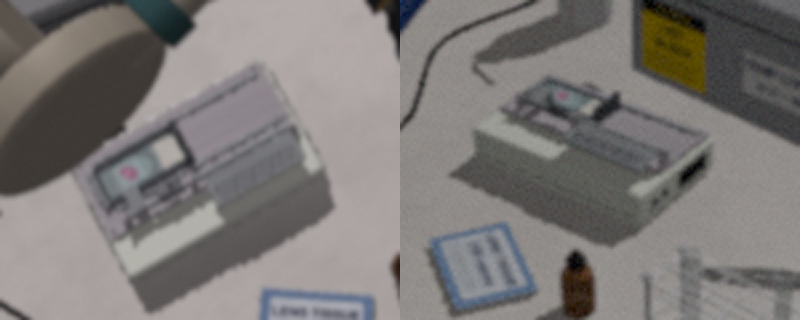

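The carrier sits at the stop end of the channel (top crop about (140,165)). The jaw is down on its edge and nothing else has moved, so I'm handing in.

```bash
python3 - <<'E'
from h import *
r.hold(.3); st(); r.sign_off()
E
```

```text
t 18.49 loc mm [-200.     8.5] tip mm 249.98 F [0.44 0.5  1.09] open 49.1
the job is handed in; nothing more can be done
```

I loaded the carrier and handed the job in at 18.5 s; no verdict was reported. One fingertip held the clip's plate down while the other pushed the carrier by its lip until it hit the end stop. I then backed off the lip, released the clip straight up and moved the gripper well clear.

**Carrier home:** Both cameras put the carrier at x ≈ 38 mm in the imager's frame, where fully home is 38 mm. Two separate pushes stopped firmly within 0.3 mm of each other. The y readings were -19.0 mm (side) and -21.7 mm (top). The side one is right at the edge of the allowed range, but the rails keep the carrier within 1 mm of -22 mm.

**Clip opening:** The fingertip rode up during the push. From its height the opening fell to about 0.27 rad at first contact with the stop, and the force reading suggested nearer 0.19 rad. I pressed deeper to about 0.38 rad and pushed home again before letting go. With the carrier about halfway in, the opening was about 0.31 rad by fingertip height.

**Jaw on the frame:** The last pictures show the jaw down over the carrier's edge. The jaw height readings disagreed: 2.2 mm from the side camera and 5.2 mm from the top, where about 5 mm is expected. I could not measure its pressing force directly.

**Surroundings:** The lens tissue and tweezers read where they started. The side camera also found the bottle in place, and the top camera missed it.

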